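Lay the washed balance pan on its feet

TASK

Two square steel balance pans have been left standing on edge on the pale blue drying mat. Tip the larger one over with a light push so that it comes to lie on the mat on its four feet, smooth face up, without lifting it or shoving it along the mat. Leave the smaller pan and the glass beaker as they stand.

Things in the scene. Friction and masses are not known exactly. Their poses are not given: they have to be found in the camera images.
- pan_large: Larger pan, standing on edge: steel plate 120 x 120 x 6 mm, 0.25 kg, four black 16 mm square feet 12 mm long at the corners of one face, other face smooth. Origin: middle of its lower edge, mid-thickness. z up the plate, y along the edge, +x out on the feet's side. Pushed high towards +x it tips at 13 degrees and falls onto its feet; towards -x it falls at 4 degrees, wrong face down. Any yaw.
- pan_small: The smaller balance pan, of the same make and also standing on edge on the mat about 260 mm from the larger: 80 x 80 mm, 6 mm thick, four feet 12 x 12 mm standing 10 mm out. Origin and axes as for the larger one. To be left standing.
- mat: Pale blue rubber drying mat, flat on the bench and fixed, 360 (x) x 600 (y) mm, 4 mm thick; origin: centre of its underside. The two pans stand on its midline, one near each end.
- beaker: Glass beaker, 70 mm across and 90 mm high, standing empty on the bench to the left of the mat; origin: centre of its underside. To be left alone.
There are look-alikes about, which are no part of the job. Leave any turquoise look-alike of the pan_small alone.

How it is judged:
By the outcome, as a careful person would: the job done as asked, in the order asked, and still so for the second after the job is handed in, with the robot touching nothing.
It also fails if it takes over 29 s, if anything falls off the work surface, if the arm or the gripper's body presses on something with over 40 N, if the wrist force passes 120 N, or if a joint passes its speed limit or range.

ROBOT

A 6-joint arm with a two-finger parallel gripper is mounted at the origin on the work surface. World frame = base frame: x ahead of the robot, y to its left, z up, the work surface at z = 0. Lengths are in mm, angles in rad, forces in N, time in s.
With the tool pointing down it reaches from about 400 to 825 mm from the base axis. Payload 7 kg.
Tool frame: the origin (TCP) lies at the very end of the fingers, on their centre line; the grasp point (between the pads) lies 19 mm behind it; z points along the fingers, y is the direction in which the jaws open and shut (so a half turn about z gives the same grasp; the last joint's range is limited). The gripper opens to 88 mm and grips with 3 to 60 N. Pads are 19 mm wide; open, the fingers measure 130 mm over their backs; the gripper's body (78 mm by 193 mm) begins 47 mm behind the grasp point.
Start: joints at [1.537, 0.359, 0.012, 0, -1.224, -0.288], TCP at [213.494, 640.325, 196.961] pointing down, gripper open.
Joint ranges: [-3.07, 3.07], [-1.43, 2.12], [-1.02, 1.25], [-3.03, 1.67], [-3.05, -0], [-3.03, 3.03]. Speed limits (rad/s): [2.39, 2.39, 3.01, 3.14, 3.14, 3.14].

INTERFACE

Orientations are given as a unit quaternion [x, y, z, w].
In Python, from plant import bot gives the robot as it stands. Calls block until the motion is done:
- bot.move_ptp(position, orientation): joint-space move of the TCP to a pose.
- bot.line_to(position, velocity=150, ori=None): straight line of the TCP; ori=None keeps the orientation; velocity is the mean speed in mm/s.
- bot.move_joints(angles): joint-space move.
- bot.move_gripper(opening, force=None): finger opening in mm; force is the grip in N (None keeps the last); returns when the fingers have stopped.
- bot.pause(seconds).
- bot.solve_ik(position, orientation): joint angles nearest the present ones, or None.
- bot.read_state(): the state.
- bot.camera(name): name is "side" or "top"; returns the picture (480x640x3 uint8, red, green, blue); there is no depth.
- bot.get_calibration(name): a dict with "fx", "fy", "cx", "cy" (pixels), "view" (4x4, takes a point from world to camera coordinates). Camera axes: x right, y up, looking along -z (the intrinsics and any distortion apply to the point x, -y, -z); pixel columns grow to the right and rows downward; lengths in mm; the calibration is good to about 2 mm. A picture is of the moment at which its call begins. get_calibration takes no time and is no camera call.
A pose or a line that the arm cannot do raises bot.Unreachable and nothing moves.
- bot.close_job(): hands the job in, once; it reports no verdict.
The state is a dict: "t": time; "joint_pos": joint angles; "qvel": joint speeds; "tau": joint torques, N m; "tcp_pos": TCP position; "eef_rot": TCP orientation; "contact_force": force on the tool from outside, world axes, zero at the start; "moment": the same for the moment, N m; "width": finger opening in mm.
Only numpy, scipy, OpenCV 4.12 (cv2) and the standard library are available. Lean on these libraries where they do the work, as an engineer would, in place of code of your own. Each camera call takes 0.05 s, during which the arm holds its last target.

## Working session

There is one attempt and no reset: what is moved stays moved. The work goes in short steps, each a Python script; the robot and the scene stay as the last script left them, time stands still between calls to the robot, and variables do not carry over. Pictures are saved under pics/ and viewed, and the job is handed in when it is done.

```bash
ls; mkdir -p pics
python3 - <<'E'
from plant import bot
import cv2,numpy as np
for n in("top","side"):
    im=bot.camera(n); cv2.imwrite(f"pics/{n}0.png",im[:,:,::-1]); c=bot.get_calibration(n); print(n,c)
s=bot.read_state();print(s)
E
```

```text
pics
top {'fx': 458.82624008400694, 'fy': 458.82624008400694, 'cx': 318.1479038883166, 'cy': 239.53433743899228, 'view': array([[ 2.09844869e-02, -9.99725158e-01,  1.04527084e-02,
         1.57104332e+02],
       [ 9.93899424e-01,  2.19921938e-02,  1.08075338e-01,
        -6.22584527e+02],
       [-1.08275512e-01,  8.12103539e-03,  9.94087754e-01,
        -8.64113611e+02],
       [ 0.00000000e+00,  0.00000000e+00,  0.00000000e+00,
         1.00000000e+00]])}
side {'fx': 484.9203940050319, 'fy': 484.9203940050319, 'cx': 315.307489403332, 'cy': 234.7251911137996, 'view': array([[-9.96678247e-01, -8.07554104e-02, -1.05373438e-02,
         6.22192198e+02],
       [ 3.64612152e-02, -5.58164553e-01,  8.28928773e-01,
         3.09283876e+01],
       [-7.28220551e-02,  8.25791072e-01,  5.59254909e-01,
        -1.06887877e+03],
       [ 0.00000000e+00,  0.00000000e+00,  0.00000000e+00,
         1.00000000e+00]])}
{'t': 0.1, 'joint_pos': array([ 1.53713921e+00,  3.59300619e-01,  1.11780894e-02, -2.84548358e-04,
       -1.22406473e+00, -2.88078620e-01]), 'qvel': array([ 1.13988944e-05, -2.40529615e-03,  1.63647487e-03,  8.67885894e-04,
        1.40085736e-03, -9.41554566e-04]), 'tau': array([-1.25208488e-03, -5.84157479e+01,  2.93755299e+01,  7.01562569e+00,
        1.01411686e-02, -5.35088816e-05]), 'tcp_pos': array([213.34562153, 639.92279056, 196.14219804]), 'eef_rot': array([ 9.87080636e-01, -1.60222707e-01, -4.44602452e-05,  7.06818284e-04]), 'contact_force': array([ 0.59561354, -0.21405895, -0.53767642]), 'moment': array([-0.02716686, -0.01294128,  0.0226423 ]), 'width': 88.02611161419631}
```

View pics/top0.png

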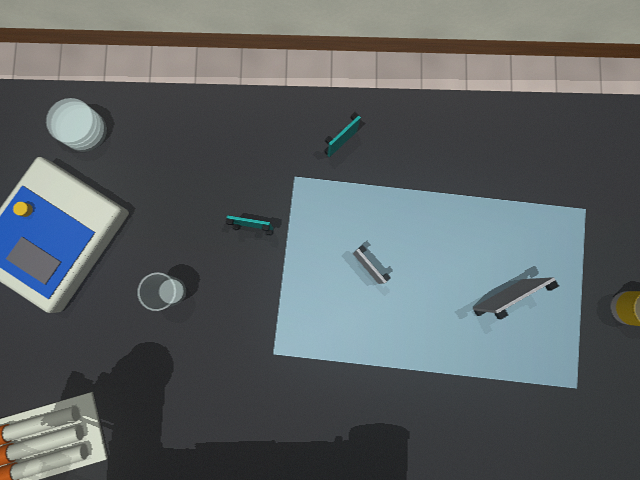

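View pics/side0.png

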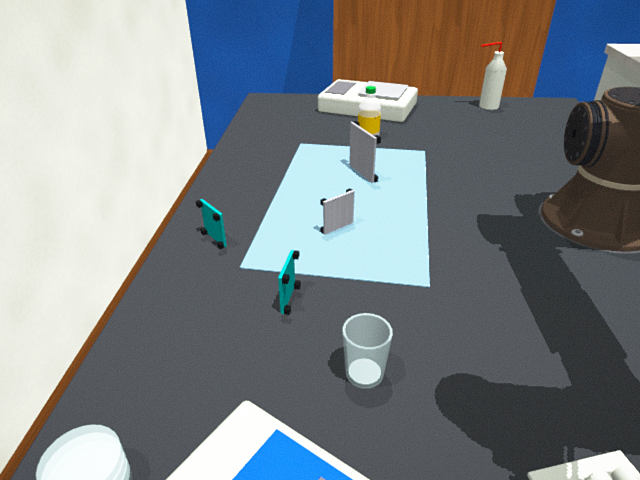

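The top view shows two steel pans on the mat: a small one near (373,265) and a larger one near (515,297). Two turquoise look-alikes stand off the mat at (250,222) and (343,133), and the beaker is at (160,291). The target is the steel pan at (515,297) because it is the larger one. I'll enlarge it to confirm.

Run:
```python
import cv2,numpy as np
a=cv2.imread("pics/top0.png")[240:340,450:600];b=cv2.imread("pics/side0.png")[90:200,320:410]
a=cv2.resize(a,None,fx=5,fy=5,interpolation=cv2.INTER_CUBIC);b=cv2.resize(b,None,fx=5,fy=5,interpolation=cv2.INTER_CUBIC)
cv2.imwrite("pics/ca.png",a);cv2.imwrite("pics/cb.png",b)
```

```text
(no output)
```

View pics/ca.png

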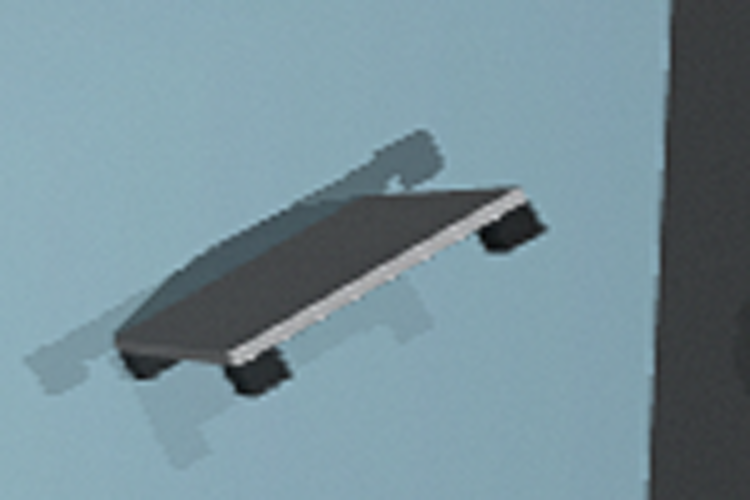

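View pics/cb.png

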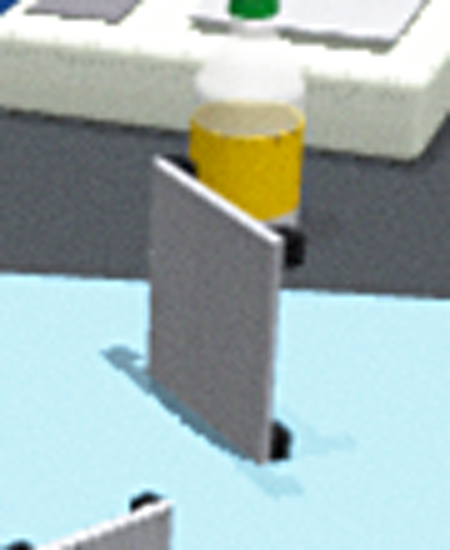

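The crop confirms a steel pan with black feet on the side facing lower right in the top view (−x, −y). The smooth face is towards +x, +y, so the push goes towards −x, −y. Next I'll triangulate the corners.

```bash
cat > h.py <<'E'
from plant import bot
import numpy as np
def ray(n,p):
    c=bot.get_calibration(n);V=np.array(c['view']);R=V[:3,:3];t=V[:3,3]
    d=np.array([(p[0]-c['cx'])/c['fx'],-(p[1]-c['cy'])/c['fy'],-1.]);d=R.T@d
    return -R.T@t,d/np.linalg.norm(d)
def plane(n,p,z):
    o,d=ray(n,p);return o+d*(z-o[2])/d[2]
def tri(p,q):
    (a,d),(b,e)=ray('top',p),ray('side',q)
    s=np.linalg.lstsq(np.c_[d,-e],b-a,rcond=None)[0]
    u,v=a+s[0]*d,b+s[1]*e;return (u+v)/2,np.linalg.norm(u-v)
def proj(n,P):
    c=bot.get_calibration(n);V=np.array(c['view']);x=V[:3,:3]@np.array(P)+V[:3,3]
    return c['cx']+c['fx']*x[0]/-x[2],c['cy']-c['fy']*x[1]/-x[2]
E
python3 - <<'E'
from h import *
np.set_printoptions(precision=1,suppress=True)
T=dict(tr=(553.4,278),tl=(496.4,312),bl=(473.6,308.4),br=(522,279.4))
S=dict(tr=(351,122),tl=(375.6,138),bl=(373.4,182),br=(350,164.4))
P={}
for k in T:
    P[k],e=tri(T[k],S[k]);print(k,P[k],'gap %.1f'%e, 'plane', plane('top',T[k],124 if k[0]=='t' else 4), plane('side',S[k],124 if k[0]=='t' else 4))
print([np.linalg.norm(P[a]-P[b]) for a,b in(('tr','tl'),('bl','br'),('tl','bl'),('tr','br'))])
for a,b in(('tr','tl'),('br','bl')):
    d=P[b]-P[a];print(np.degrees(np.arctan2(d[1],d[0])))
# small pan & beaker approx
print(plane('top',(373,265),80),plane('top',(160,308),0))
# mat corners
for p in((294,178),(585,209),(577,388),(274,354)):print(plane('top',p,4))
E
```

```text
tr [ 550.8 -241.9  123.2] gap 0.4 plane [ 550.6 -241.5  124. ] [ 551. -240.  124.]
tl [ 490.2 -140.4  123.6] gap 1.0 plane [ 489.7 -140.2  124. ] [ 490.7 -139.5  124. ]
bl [ 490.2 -141.9    5.5] gap 1.8 plane [ 491.  -142.4    4. ] [ 489.1 -144.7    4. ]
br [ 550.4 -240.5    4.9] gap 0.7 plane [ 550.7 -240.9    4. ] [ 550.1 -242.2    4. ]
[np.float64(118.28356630662627), np.float64(115.53833541741876), np.float64(118.17807047502492), np.float64(118.38321607251787)]
120.82904887609007
121.41014063398563
[569.   68.8  80. ] [478.8 481.6   0. ]
[747.8 222.3   4. ]
[ 697.1 -374.2    4. ]
[ 340.6 -343.4    4. ]
[394.3 252.2   4. ]
```

The corners agree: bottoms at z≈5, tops at z≈123, an edge of about 118 mm, the plate vertical, and gaps of 2 mm or less. The mid-edge is at (520.5, −191) and the feet direction is about (−0.857, −0.515). I'll push with closed fingers at z=100 from the smooth side.

```bash
cat >> h.py <<'E'
from scipy.spatial.transform import Rotation as Ro
E0=np.array([520.5,-191.2]);n=np.array([-.857,-.515]);n/=np.linalg.norm(n)
def at(s,z): p=E0+s*n;return [p[0],p[1],z]
def quats():
    out=[]
    for sg in(1,-1):
        y=sg*np.array([-n[1],n[0],0]);z=np.array([0,0,-1.]);out.append(Ro.from_matrix(np.c_[np.cross(y,z),y,z]).as_quat())
    return out
E
python3 - <<'E'
from h import *
import cv2
q0=bot.read_state()['joint_pos']
best=None
for q in quats():
    j=bot.solve_ik(at(-60,240),q); print(j)
    if j is not None and (best is None or abs(j[5]-q0[5])<best[0]): best=(abs(j[5]-q0[5]),q,j)
q=best[1]
bot.move_gripper(0)
bot.move_ptp(at(-60,240),q)
bot.line_to(at(-60,100),150)
s=bot.read_state();print(s['t'],s['tcp_pos'],s['width'],s['contact_force'])
for c in("top","side"):cv2.imwrite(f"pics/{c}1.png",bot.camera(c)[:,:,::-1])
E
python3 -c "
import cv2,numpy as np
a=cv2.resize(cv2.imread('pics/top1.png')[200:340,400:600],None,fx=2,fy=2);b=cv2.resize(cv2.imread('pics/side1.png')[60:200,260:460],None,fx=2,fy=2)
cv2.imwrite('pics/c1.png',np.hstack([a,b]))"
```

```text
[ 0.05554646  0.2014584  -0.10665529  0.         -1.26268265  2.05635547]
[ 0.05554646  0.2014584  -0.10665529  0.         -1.26268265 -1.08523718]
5.6833 [ 572.61810253 -160.35871323  100.88931837] 0.5924425024561542 [-0.36356884  0.8281125   0.65471411]
```

View pics/c1.png

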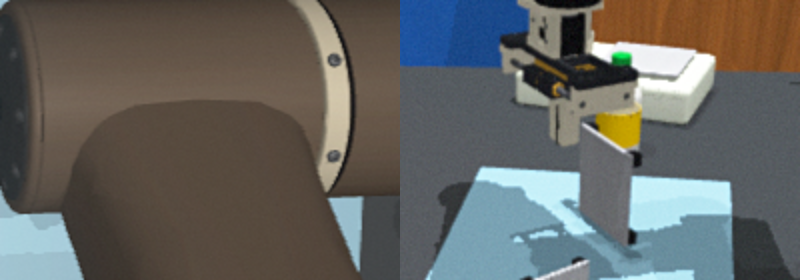

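The side view shows the closed fingers left of the plate at crop (563,130), on the smooth side. The pan still stands untouched, so I'll push now.

```bash
python3 - <<'E'
from h import *
import cv2
bot.line_to(at(-18,100),80)
s=bot.read_state();print(s['t'],s['tcp_pos'],s['contact_force'])
bot.line_to(at(12,100),30)
s=bot.read_state();print(s['t'],s['tcp_pos'],s['contact_force'])
cv2.imwrite("pics/side2.png",bot.camera("side")[:,:,::-1])
E
python3 -c "
import cv2,numpy as np
b=cv2.resize(cv2.imread('pics/side2.png')[60:200,260:460],None,fx=4,fy=4)
cv2.imwrite('pics/c2.png',b)"
```

```text
6.4583 [ 536.07830406 -182.16100585  100.30821147] [-0.09007258 -0.26085363 -0.03151413]
7.6083 [ 510.37932731 -197.33894428  100.02569134] [-0.16162028 -0.09612729 -0.25161071]
```

View pics/c2.png

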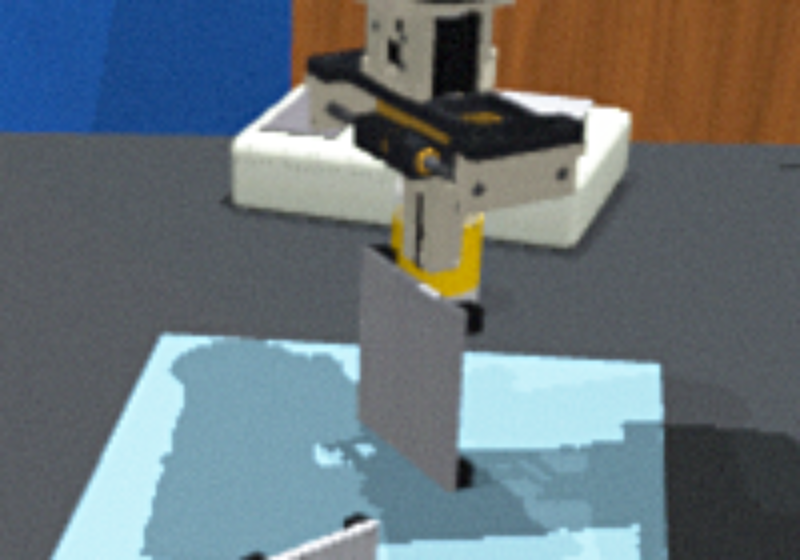

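```bash
python3 - <<'E'
from h import *
print(proj('side',(572.6,-160.4,100.9)),proj('side',(510.4,-197.3,100)),proj('side',(510.4,-197.3,125)),proj('side',(520,-191,123.5)))
E
python3 -c "
import cv2,numpy as np
b=cv2.resize(cv2.imread('pics/side1.png')[60:200,260:460],None,fx=4,fy=4)
cv2.imwrite('pics/c3.png',b)"
```

```text
(np.float64(341.21020312395814), np.float64(142.78660285675656)) (np.float64(366.6225459693074), np.float64(137.7623438890964)) (np.float64(367.11435309333274), np.float64(128.25097574885038)) (np.float64(363.1918573569616), np.float64(129.71343254244135))
```

View pics/c3.png

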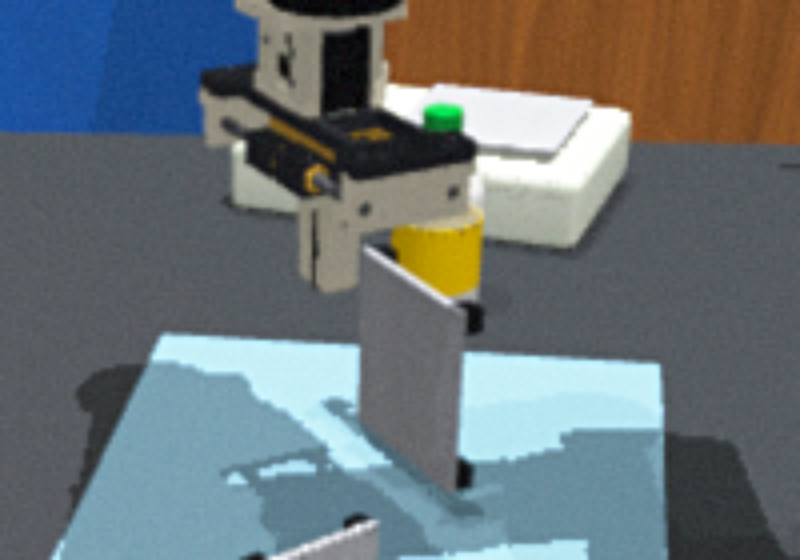

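The pan hasn't moved. The fingertip appears at side pixel (342.5,132.5) but was predicted at (341,143), so the closed fingertips are really about 25 mm higher than the reported TCP and passed over the top edge. The pan's own triangulation was consistent across both views. I'll lift, go back, and lower with a check.

```bash
python3 - <<'E'
from h import *
import cv2
bot.line_to(at(12,135),100)
bot.line_to(at(-60,135),150)
bot.line_to(at(-60,76),100)
s=bot.read_state();print(s['t'],s['tcp_pos'],s['contact_force'],s['width'])
cv2.imwrite("pics/side3.png",bot.camera("side")[:,:,::-1])
print(proj('side',s['tcp_pos']),proj('side',s['tcp_pos']+[0,0,25]))
E
python3 -c "
import cv2,numpy as np
b=cv2.resize(cv2.imread('pics/side3.png')[60:200,260:460],None,fx=4,fy=4)
cv2.imwrite('pics/c4.png',b)"
```

```text
9.5333 [ 572.23432024 -160.51904675   76.52745047] [ 0.03393959 -0.12567801 -0.16096035] 0.30425828257737714
(np.float64(341.16939175142954), np.float64(151.97666798317147)) (np.float64(341.366505080859), np.float64(142.53065218051728))
```

View pics/c4.png

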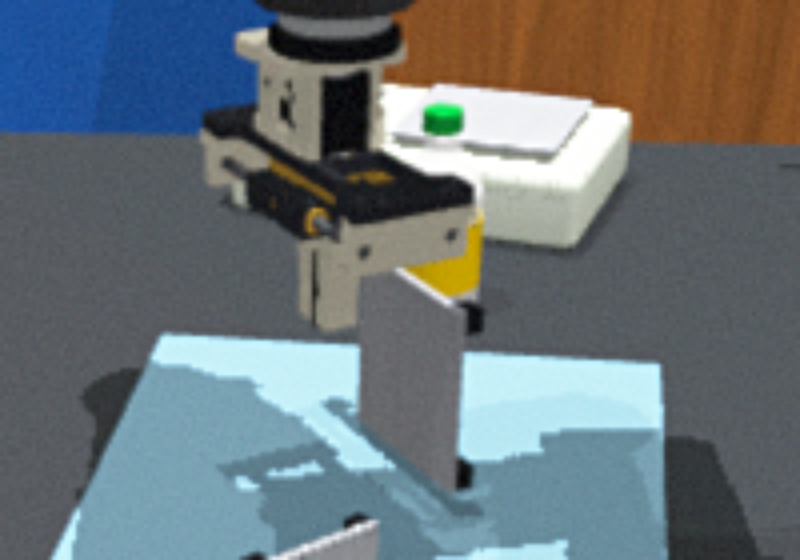

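The tip is now at side pixel (342.5,142), so its true z is about 101. The body's lower edge is at about z=142, above the plate top at 124. The pan is untouched, so I'll push from here.

```bash
python3 - <<'E'
from h import *
import cv2
bot.line_to(at(-18,76),80)
bot.line_to(at(12,76),30)
s=bot.read_state();print(s['t'],s['tcp_pos'],s['contact_force'])
cv2.imwrite("pics/side4.png",bot.camera("side")[:,:,::-1])
E
python3 -c "
import cv2,numpy as np
b=cv2.resize(cv2.imread('pics/side4.png')[60:200,260:460],None,fx=4,fy=4)
cv2.imwrite('pics/c5.png',b)"
```

```text
11.4083 [ 510.35583353 -197.35917958   76.02216064] [ 0.12563445  0.36044574 -0.00908409]
```

View pics/c5.png

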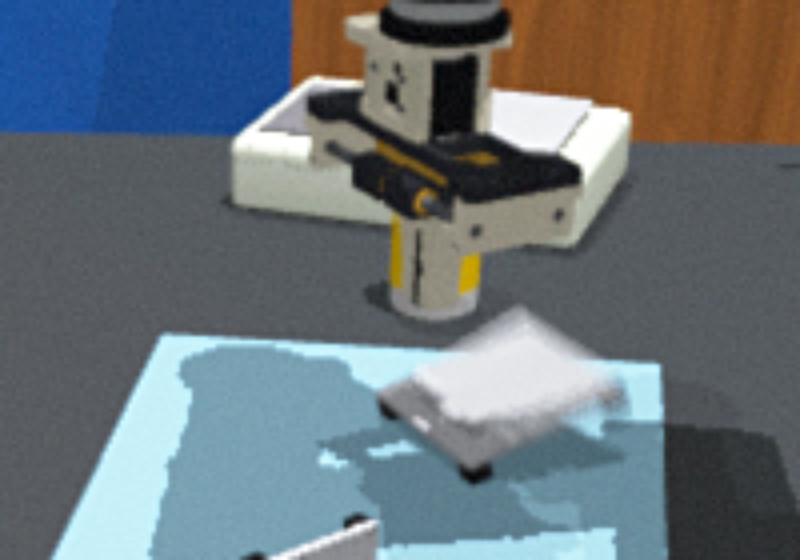

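The pan is falling smooth face up onto its feet. I'll retreat upward and check that it lands flat.

Run:
```python
from h import *
import cv2
s=bot.read_state()
p=s['tcp_pos'];bot.line_to([p[0],p[1],240],150)
bot.move_joints([1.537,0.359,0.012,0,-1.224,-0.288])
bot.pause(.3)
for c in("top","side"):cv2.imwrite(f"pics/{c}5.png",bot.camera(c)[:,:,::-1])
s=bot.read_state();print(s['t'],s['tcp_pos'],s['contact_force'])
a=cv2.imread("pics/top5.png");b=cv2.imread("pics/side5.png")
cv2.imwrite("pics/c6.png",np.hstack([cv2.resize(a[170:400,270:610],(400,270)),cv2.resize(b[80:300,170:450],(344,270))]))
cv2.imwrite("pics/c7.png",np.hstack([cv2.resize(a[260:370,460:600],None,fx=3,fy=3),cv2.resize(b[110:220,330:450],None,fx=3,fy=3)]))
```

```text
16.2167 [213.67924387 640.33743274 196.75281598] [-0.21450668 -0.52686206 -0.83555018]
```

View pics/c6.png

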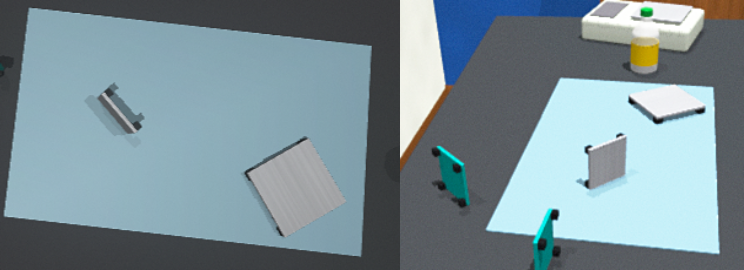

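View pics/c7.png

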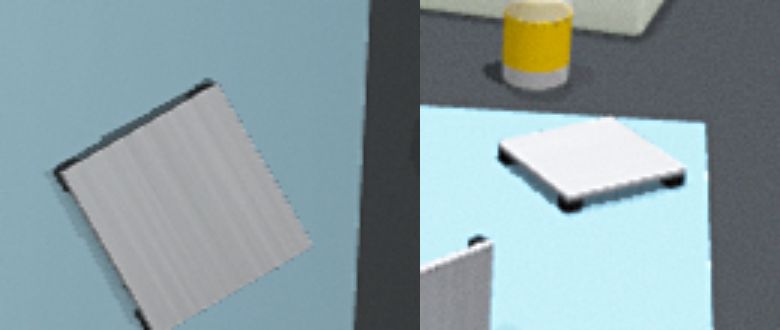

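View pics/top5.png

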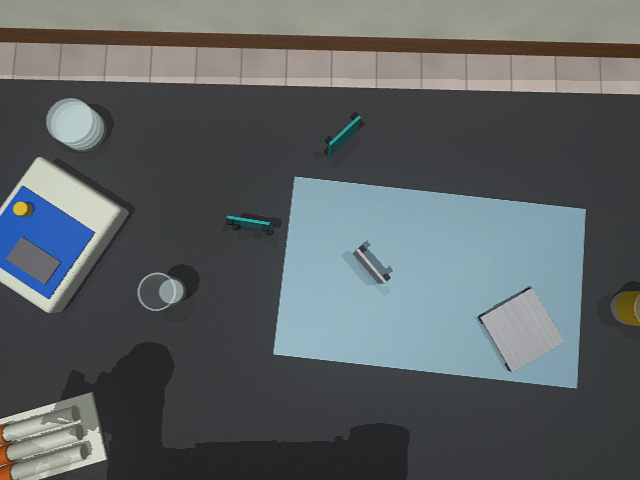

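The pan lies flat at top pixel (521,330), smooth face up with its feet underneath. The small pan (373,265), the beaker (160,291) and both look-alikes are unchanged. I'll check the height quickly, then hand in.

Run:
```python
from h import *
np.set_printoptions(precision=1,suppress=True)
for p,q in(((460+215/3,260+82/3),(330+80/3,110+142/3)),((460+62/3,260+175/3),(330+150/3,110+197/3)),((460+312/3,260+243/3),(330+190/3,110+118/3))):print(tri(p,q))
bot.close_job()
```

```text
(array([ 533.9, -251.9,   20.7]), np.float64(2.1704425272135413))
(array([ 473. , -150.7,   19.2]), np.float64(0.7820994043043612))
(array([ 432. , -312.9,   19.4]), np.float64(0.4476726332497782))
the job is handed in; nothing more can be done
```

The larger pan now lies on its four feet on the mat, smooth face up. I tipped it with one light push of the closed fingers near its top edge, towards the feet side.

- **First push missed:** the closed fingertips were about 25 mm higher than the reported TCP and passed over the pan without touching it. The side camera showed this, so I went back, lowered by 24 mm, and the second push tipped it.
- **Pan height:** three top corners measured 19–21 mm above the bench, against an expected 22 mm (4 mm mat plus 18 mm for plate and feet).
- **Pan position:** it moved only about 4 mm from where pure tipping would have put it.
- **Everything else:** the smaller pan, the beaker and both turquoise look-alikes stand as before in the last pictures. The arm is back at its start pose, clear of everything, and the clock read about 16 s of the 29 s allowed.

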